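# Rehang the analyser's reagent-bay door

## Task

The reagent-bay door of the bench analyser has been washed and stands in the blue drying rack. Hang it back on the analyser: bring both hinge knuckles down together over the two hinge pins until the door sits fully home, then swing it shut so that the roller catch clicks and holds it. Feel your way gently, never forcing or dropping the door on the pins, and leave everything else as it stands.

Things in the scene. Friction and masses are not known exactly. Their poses are not given: they have to be found in the camera images.
- door_center (a point): Loose white reagent-bay door, 0.3 to 0.5 kg: panel 160 mm wide (y), 176 high (z), 16 thick (x). Point: the panel's centre, also its balance point within 5 mm. x points out of the inner face, y to the hinge edge, z up; the outer face (-x) has a dark window and a 10 mm pull ridge near the free edge. Starts upright in a rack slot. The top edge is plain and can be gripped anywhere.
- door_knuckle (a point): Centre of the mouth (underside) of the door's lower knuckle, on the bore axis; axes as door_center, from which it lies +96 mm in y, -62 in z, 0 in x. Two equal steel knuckles stick out of the hinge edge, the upper one's mouth 104 mm straight above this: each 20 mm across, 26 long, bored through at 10.5 mm.
- door_tongue (a point): Round steel bar, 8 mm thick and 14 long along y, at the end of a catch tongue on the door's inner face: (+29, -38, +48) mm from door_center. It snaps under the analyser's roller.
- drying_rack: Blue drying rack, fixed, 160 x 170 mm. Origin: centre of its underside. Two slots 40 mm either side of the origin along its x, each 21 mm wide and running along y: guides at y = -50 and +50 mm, up to 48 mm above the bench, floor 8 mm above it. The door stands in one slot (its y along the rack's -y), a drip plate in the other.
- analyser: White bench analyser, fixed: 250 mm wide (y), 260 deep (x), front ledge 235 high, console behind it 325 high, from 120 mm back. Origin: middle of the footprint, on the bench. The front, with the open bay, looks to -x, 130 mm from the origin; y to the hinge side. The shut door has the analyser's axis directions; opened by angle a it is turned by -a about z. It can turn from 0 to 120 degrees.
- hinge_nominal (a point): Nominal hinge axis at the lower shoulder, the 17 mm disc on which the lower knuckle's mouth sits when home: (-147, 76, 62) mm in the analyser, axes alike. An upright pin, 8 mm thick, 20 high, stands on it; an equal disc and pin 104 mm above. The discs are eccentric adjusters: both pins share one upright axis 4.2 mm from here, in an unmeasured direction, new each time: find it by feel or sight.
- catch (a point): Centre of the sprung steel roller (10 mm thick, 39 long) in the top of the bay near the free edge. Shut, the door's inner face lies about 9 mm off the analyser's front, on two rubber bumpers, lower edge 36 mm above the bench, upper edge 212. Over the last 5 degrees or so it has to be pushed with 3 to 8 N near its free edge until it snaps past the roller, some 2 degrees before fully shut, and stays.
- door: The door again, for reference: origin at the centre of its panel's lower edge, 88 mm below door_center.
- drip_plate: Bystander: plain steel plate, 140 x 85 x 16 mm, standing in the rack's other slot, 80 mm from the door. Origin: centre of its underside.
- tube_rack: Bystander: loose white tube rack with stoppered tubes, 75 x 135 mm, 87 high. Origin: centre of its underside.
- wipe_bottle: Bystander: loose white bottle of disinfectant, 60 mm thick, 140 high. Origin: centre of its underside.

How it is judged:
On the way, in this order (a step that is already met when the one before it is completed fails the run):
1. the door is lifted out of the drying rack (height (world z) of door_center above 0.142 m), for 0.1 s.
2. both knuckles are fully down on their pins, the door hanging upright and still open by 15 degrees or more (z of door_knuckle in the frame of analyser between 0.0595 and 0.0645 m and x of door_knuckle in the frame of analyser between -0.153 and -0.141 m and y of door_knuckle in the frame of analyser between 0.07 and 0.082 m and angle between door_knuckle's own z axis and vertical below 0.04 rad and angle between the x axis of door_knuckle and the x axis of analyser, either way round above 0.26 rad), for 0.2 s.
At the end, for the whole second after the job is handed in: The door hangs upright on both pins with its knuckles fully down (within 2.5 mm of the shoulders), is shut past the roller catch (within 0.045 rad of parallel to the analyser's front) and is at rest, released (z of door_knuckle in the frame of analyser between 0.0595 and 0.0645 m and x of door_knuckle in the frame of analyser between -0.153 and -0.141 m and y of door_knuckle in the frame of analyser between 0.07 and 0.082 m and angle between door_knuckle's own z axis and vertical below 0.04 rad and angle between the x axis of door_knuckle and the x axis of analyser, either way round below 0.045 rad and linear speed of door below 0.02 m/s); the robot touches nothing.
It fails at once if the door is pressed or knocked against the analyser, its pins or its catch with more than 35 N (contact force between door and analyser above 35 N).
It fails at once if the door drops down its pins (faster than 0.2 m/s with the knuckles part-way down them) (z of door_knuckle in the frame of analyser between 0.065 and 0.0824 m and x of door_knuckle in the frame of analyser between -0.153 and -0.141 m and y of door_knuckle in the frame of analyser between 0.07 and 0.082 m and linear speed of door above 0.2 m/s).
It fails at once if the robot presses on the analyser with more than 15 N (contact force between any of the fingers, the arm and analyser above 15 N).
It fails at once if the drip plate, the tube rack or the bottle is moved by more than 25 mm (distance of any of drip_plate, tube_rack, wipe_bottle from where it was at the start of the episode above 0.025 m).
It also fails if it takes over 61 s, if anything falls off the work surface, if the arm or the gripper's body presses on something with over 40 N, if the wrist force passes 120 N, or if a joint passes its speed limit or range.

## Robot

A 6-joint arm with a two-finger parallel gripper is mounted at the origin on the work surface. World frame = base frame: x ahead of the robot, y to its left, z up, the work surface at z = 0. Lengths are in m, angles in rad, forces in N, time in s.
With the tool pointing down it reaches from about 0.3 to 0.875 m from the base axis. Payload 6.4 kg.
Tool frame: the origin (TCP) lies midway between the tips of the shut fingers; the grasp point (between the pads) lies 19 mm behind it (grasp_offset is the distance from the TCP to the grasp point, in m); z points along the fingers, y is the line along which they close (so a half turn about z gives the same grasp; the last joint's range is limited). The gripper opens to 85 mm and grips with 20 to 120 N. Pads are 22 mm wide; open, the fingers measure 114 mm over their backs; the gripper's body (76 mm by 85 mm) begins 54 mm behind the grasp point. The pads swing forward as they close: fully open they stand 13 mm farther back than shut.
Start: joints at [0.955, 0.181, 1.607, -0, 1.354, -0.206], TCP at [0.229, 0.527, 0.231] pointing down, gripper open.
Joint ranges: [-2.99, 2.99], [-0.89, 2.07], [0.3, 2.58], [-1.14, 4.28], [0, 2.63], [-3.12, 3.12]. Speed limits (rad/s): [2.57, 2.57, 3.01, 3.14, 3.14, 3.14].

## Interface

Orientations are given as a unit quaternion [w, x, y, z].
In Python, from bench import * gives the robot as it stands. The module is installed in compiled form; this text tells all that it offers.
- The arm moves only by the tool servo_tool, never from a script. Its argument "commands" is text: rows parted by semicolons, each of 7 numbers parted by spaces: the turn, a rotation vector about the tool's x, y, z in rad, then the shift along the tool's x, y, z in mm, then the opening, from 0 (shut) to 1 (fully open). In form: wx wy wz dx dy dz claw; .... A call has 1 to 5 rows; each row shifts and turns the commanded pose from where the row before left it, along the tool's axes as they then stand; what a row does not reach is not made up. A row lasts 1/8 s, in which the tool goes at most 62.5 mm and 10.7 degrees, less where a joint would pass 70% of its speed; a pose out of reach is approached as far as the arm can. A call with a gripper value outside its range is refused whole. The fingers move at their own pace and stop on an object; the grip force is fixed at half the most. Time passes only in rows, so rows that do not move let the fingers close. It gives the time, the measured TCP pose, the force, the opening and the grip force at its end, in the units of the state.
- get_obs(): the state, without advancing time (a new reading comes with each control period).
- camera(name): name is "side" or "top"; returns the picture (384x512x3 uint8, blue, green, red); there is no depth.
- calibration(name): a dict with "fx", "fy", "cx", "cy" (pixels), "R" (3x3) and "t" (3): a world point X has camera coordinates R X + t. Camera axes: x right, y down, z forward; pixel columns grow to the right and rows downward; lengths in m; the calibration is good to about 2 mm. A picture is of the moment at which its call begins. calibration takes no time and is no camera call.
- hand_in(): hands the job in; it is judged then, once.
The state is a dict: "time_s": time; "q": joint angles; "dq": joint speeds; "joint_efforts": joint torques, N m; "eef_pos": TCP position; "eef_rot": TCP orientation; "wrist_force": force on the tool from outside, world axes, zero at the start; "torque": the same for the moment, N m; "opening": opening from 0.0 (shut) to 1.0 (fully open); "grasp_force": force on a finger pad.
Only numpy, scipy, OpenCV 4.12 (cv2) and the standard library are available. Lean on these libraries where they do the work, as an engineer would, in place of code of your own. Each camera call takes 0.05 s, during which the arm holds its last target. There are 200 camera calls.

## Working session

There is one attempt and no reset: what is moved stays moved. The work goes in short steps, Python scripts to look and compute and a tool call to move; the robot and the scene stay as the last step left them, time stands still between calls to the robot, and variables do not carry over. Pictures are saved under pics/ and viewed, at most 10 in all, crops included, and the job is handed in when it is done.

Besides the shell and the picture viewer there is one more tool, called after "Call:" as name(argument=value, ...), one argument or row to a line, values as JSON. servo_tool: Moves the arm, as the interface text tells. Its arguments: {"type":"object","properties":{"commands":{"type":"string"}},"required":["commands"]}

```bash
mkdir -p pics; python3 - <<'E'
from bench import *
import cv2
for n in("side","top"):
    im=camera(n);cv2.imwrite(f"pics/{n}0.png",im)
    c=calibration(n);print(n,c)
o=get_obs();print(o)
E
```

```text
side {'fx': 365.9484436067615, 'fy': 365.9484436067615, 'cx': 256.6245051429411, 'cy': 189.31186133756603, 'R': array([[ 0.42848693, -0.90337525, -0.0176669 ],
       [-0.67516601, -0.30712687, -0.67068916],
       [ 0.600458  ,  0.29930962, -0.74152811]]), 't': array([-0.23144133,  0.49142877,  0.71317069])}
top {'fx': 428.4162889885253, 'fy': 428.4162889885253, 'cx': 262.22899339727724, 'cy': 190.12289613013698, 'R': array([[-0.02560784, -0.99943634, -0.02170807],
       [-0.99613298,  0.02733679, -0.08349717],
       [ 0.08404354,  0.01948595, -0.99627154]]), 't': array([0.02263106, 0.60551003, 1.04791607])}
{'time_s': 0.1, 'q': array([ 9.54692458e-01,  1.81464746e-01,  1.60790434e+00, -1.40041879e-05,
        1.35380662e+00, -2.06271624e-01]), 'dq': array([-0.0014908 , -0.00239554, -0.00233297, -0.00040303, -0.00030151,
       -0.00256147]), 'joint_efforts': array([ 1.04287290e-03, -4.45874012e+01, -3.52236915e+01, -2.62119383e-04,
        3.96974749e-03,  2.26174586e-05]), 'eef_pos': array([0.22879142, 0.52698003, 0.23047714]), 'eef_rot': array([-3.10104873e-04,  2.03483493e-01,  9.79078057e-01, -7.28282502e-04]), 'wrist_force': array([-0.33915326,  0.06487171, -0.14746522]), 'torque': array([-0.00795047, -0.0344077 , -0.04092398]), 'grasp_force': 0.0, 'opening': 0.998625554845103}
```

View pics/side0.png

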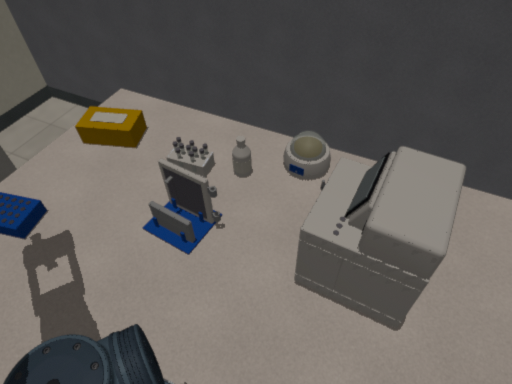

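View pics/top0.png

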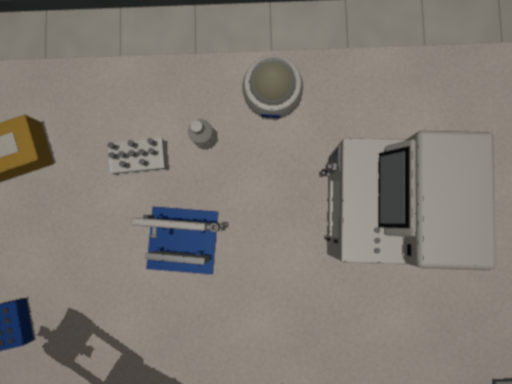

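```bash
cat > h.py <<'E'
from bench import *
import cv2, numpy as np
C={n:calibration(n) for n in("side","top")}
def ray(n,p):
    c=C[n];d=c["R"].T@[(p[0]-c["cx"])/c["fx"],(p[1]-c["cy"])/c["fy"],1];return -c["R"].T@c["t"],d
def onz(n,p,z):
    o,d=ray(n,p);return o+d*(z-o[2])/d[2]
def proj(n,X):
    c=C[n];v=c["R"]@np.asarray(X)+c["t"];return np.array([c["fx"]*v[0]/v[2]+c["cx"],c["fy"]*v[1]/v[2]+c["cy"]])
def tri(ps,pt):
    A=0;b=0
    for n,p in(("side",ps),("top",pt)):
        o,d=ray(n,p);d/=np.linalg.norm(d);M=np.eye(3)-np.outer(d,d);A=A+M;b=b+M@o
    return np.linalg.solve(A,b)
def crop(im,x0,y0,w,h,k):
    return cv2.resize(im[y0:y0+h,x0:x0+w],None,fx=k,fy=k,interpolation=cv2.INTER_CUBIC)
E
python3 - <<'E'
from h import *
t=cv2.imread("pics/top0.png");s=cv2.imread("pics/side0.png")
a=crop(t,125,195,110,85,5); b=crop(t,310,125,100,145,4)
cc=np.zeros((590,800,3),np.uint8)
cc[:425,:550]=crop(t,125,195,110,85,5); cc[430:590,:160]=0
cv2.imwrite("pics/c_door.png",cc[:425,:550])
d=np.zeros((600,800,3),np.uint8); d[:580,:400]=crop(t,305,125,100,145,4); d[:300,402:797]=crop(s,310,150,79,60,5)
d[302:600,402:797]=crop(s,140,155,99,75,4)[:298,:395]
cv2.imwrite("pics/c_an.png",np.clip(d.astype(float)*1.3,0,255).astype(np.uint8))
E
```

```text
(no output)
```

View pics/c_door.png

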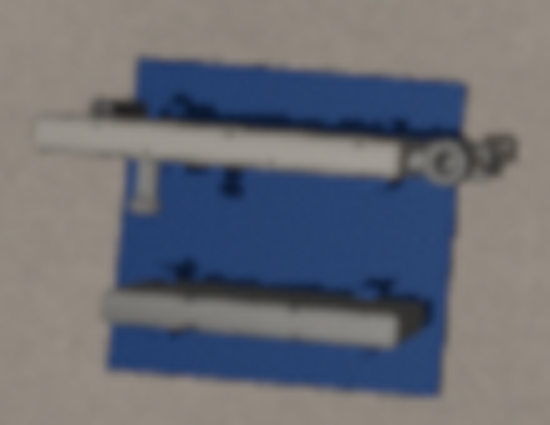

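View pics/c_an.png

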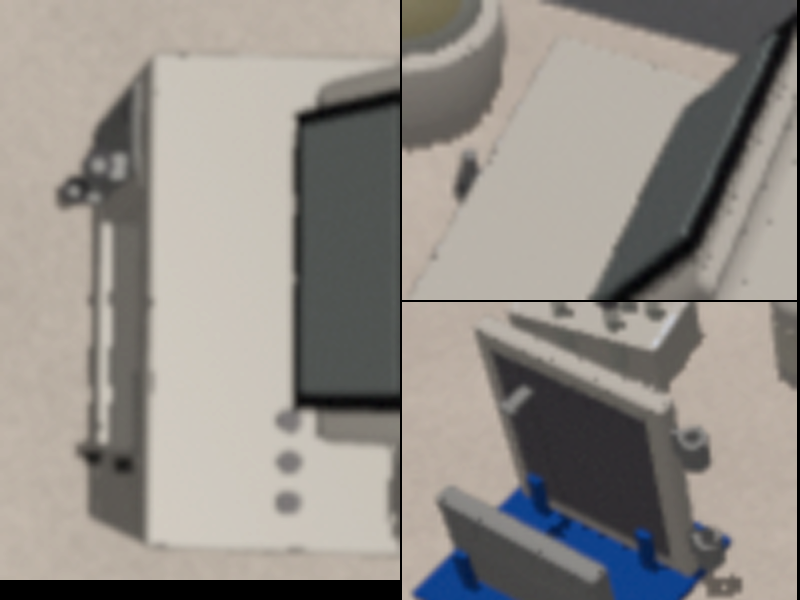

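```bash
python3 - <<'E'
from h import *
t=cv2.imread("pics/top0.png").astype(float)
g=cv2.GaussianBlur(t,(0,0),0.6).mean(2)
def edge(prof,lo,hi,sgn):
    d=sgn*np.gradient(prof);i=lo+int(np.argmax(d[lo:hi]));a,b,c=d[i-1],d[i],d[i+1];den=a-2*b+c
    return i+(0.5*(a-c)/den if den else 0)
# front ledge edge: columns by row
P=[(edge(g[r],335,350,+1),r) for r in range(150,250,3)]
P=np.array(P);k=np.polyfit(P[:,1],P[:,0],1);res=P[:,0]-np.polyval(k,P[:,1]);ok=abs(res)<0.6;k=np.polyfit(P[ok,1],P[ok,0],1)
print("front col=",k,ok.sum(),res[ok].std())
E1=[(c,edge(g[:,c],132,148,+1)) for c in range(348,400,3)];E2=[(c,edge(g[:,c],255,270,-1)) for c in range(348,395,3)]
out=[]
for E in(E1,E2):
    E=np.array(E);q=np.polyfit(E[:,0],E[:,1],1);r=E[:,1]-np.polyval(q,E[:,0]);o=abs(r)<0.7;q=np.polyfit(E[o,0],E[o,1],1);print(q,o.sum());
    # intersect
    row=200.
    for _ in range(20): col=np.polyval(k,row);row=np.polyval(q,col)
    out.append((col,row));print("corner",col,row,onz("top",(col,row),.235))
a,b=[onz("top",p,.235) for p in out];print("width",np.linalg.norm(a-b))
y=(a-b)/np.linalg.norm(a-b);x=np.array([y[1],-y[0],0]);m=(a+b)/2;m[2]=0;O=m+.13*x
print("origin",O,"x",x,"y",y,"yaw",np.arctan2(x[1],x[0]))
N=O-.147*x+.076*y+[0,0,.062];print("nominal",N)
for z in(.062,.082,.166,.186):
  X=N.copy();X[2]=z;p=proj("top",X);print(z,p,"crop4",(p-[305,125]+.5)*4-.5, "1mm x,y ->",4*(proj("top",X+.001*x)-p),4*(proj("top",X+.001*y)-p), proj("side",X))
# door top face
for r0,r1,s in((212,224,1),(222,236,-1)):
    E=np.array([(c,edge(g[:,c],r0,r1,s)) for c in range(136,203,2)]);q=np.polyfit(E[:,0],E[:,1],1);r=E[:,1]-np.polyval(q,E[:,0]);o=abs(r)<0.7;q=np.polyfit(E[o,0],E[o,1],1);print("door",q,o.sum(),[onz("top",(c,np.polyval(q,c)),.184) for c in(132,205)])
print([edge(g[r],126,138,1) for r in(219,221,223)],[edge(g[r],198,210,-1) for r in(224,226,228)])
E
```

```text
front col= [-1.40328434e-02  3.44729574e+02] 33 0.14040942118151786
[1.34265404e-02 1.34236823e+02] 18
corner 342.7812657890201 138.83918947278266 [ 0.68803609 -0.16346709  0.235     ]
[2.46808804e-02 2.52203047e+02] 16
corner 341.07232053069055 260.62101256329146 [ 0.44393172 -0.15001706  0.235     ]
width 0.2444746364233663
origin [ 0.55883181 -0.28654518  0.        ] x [-0.05501607 -0.99848547  0.        ] y [ 0.99848547 -0.05501607  0.        ] yaw -1.6258401856895341
nominal [ 0.64280407 -0.14394904  0.062     ]
0.062 [323.6366266  171.98450421] crop4 [ 76.0465064  189.43801684] 1mm x,y -> [1.65657508 0.04375827] [ 0.02897503 -1.63961823] [319.27831911 211.07021271]
0.082 [324.65641286 170.92611662] crop4 [ 80.12565146 185.20446647] 1mm x,y -> [1.68911457 0.04451505] [ 0.02921031 -1.67138102] [320.08201894 206.46229239]
0.166 [329.41478173 165.98763221] crop4 [ 99.15912694 165.45052886] 1mm x,y -> [1.84099468 0.04799534] [ 0.03013949 -1.81941128] [323.73657939 185.50929143]
0.186 [330.67618299 164.67848393] crop4 [104.20473197 160.21393573] 1mm x,y -> [1.8812704  0.04890388] [ 0.03033923 -1.85860408] [324.67979962 180.10144701]
door [6.96494743e-02 2.08487930e+02] 32 [array([0.54108475, 0.2832613 , 0.184     ]), array([0.52621572, 0.12696714, 0.184     ])]
door [9.78124592e-02 2.10314514e+02] 34 [array([0.52926716, 0.28326202, 0.184     ]), array([0.51012021, 0.12719935, 0.184     ])]
[np.float64(132.16531574929792), np.float64(132.02398409409466), np.float64(132.09270037291645)] [np.float64(204.25445494064954), np.float64(203.9558259479839), np.float64(203.88756392769093)]
```

Call:
servo_tool(
  commands="0 0 0 -50 -22 -2.5 1;0 0 0 -50 -22 -2.5 1;0 0 0 -50 -22 -2.5 1;0 0 0 -50 -22 -2.5 1",
)

```text
time_s: 0.6
eef_pos: [0.3782, 0.3656, 0.241]
eef_rot: [-0.0, 0.203, 0.979, -0.0]
wrist_force: [0.9, 0.7, -0.9]
opening: 0.997
grasp_force: 0.0
```

Call:
servo_tool(
  commands="0 0 0 -50 -22 -2.5 1;0 0 0 -50 -22 -2.5 1;0 0 0 -50 -22 -2.5 1;0 0 0 -50 -22 -2.5 1",
)

```text
time_s: 1.1
eef_pos: [0.5266, 0.2051, 0.251]
eef_rot: [-0.0, 0.204, 0.979, -0.0]
wrist_force: [-0.2, 0.4, -0.6]
opening: 1.001
grasp_force: 0.0
```

Call:
servo_tool(
  commands="0 0 0.18 0 0 0 1;0 0 0.18 0 0 0 1;0 0 0.18 0 0 0 1;0 0 0.18 0 0 0 1",
)

```text
time_s: 1.6
eef_pos: [0.5255, 0.2065, 0.2507]
eef_rot: [-0.0, 0.538, 0.843, -0.0]
wrist_force: [-0.4, -0.2, -0.0]
opening: 0.999
grasp_force: 0.0
```

Call:
servo_tool(
  commands="0 0 0.18 0 0 0 1;0 0 0.18 0 0 0 1;0 0 0.18 0 0 0 1;0 0 0 0 0 0 1",
)

```text
time_s: 2.1
eef_pos: [0.5256, 0.2066, 0.2508]
eef_rot: [-0.0, 0.741, 0.672, -0.0]
wrist_force: [0.6, -0.1, 0.4]
opening: 1.002
grasp_force: 0.0
```

```bash
cat >> h.py <<'E'
from scipy.spatial.transform import Rotation as Ro
def st():
    o=get_obs();R=Ro.from_quat(np.roll(o["eef_rot"],-1)).as_matrix();return o,R
def to(pos,yaxis=None):
    """tool-frame turn and shift (mm) to world TCP pos, vertical tool whose y is along yaxis; shift before turn"""
    o,R=st();d=R.T@(np.asarray(pos)-o["eef_pos"])*1000
    w=0
    if yaxis is not None:
        y=np.array([*yaxis,0.]);y/=np.linalg.norm(y);z=np.array([0,0,-1.]);T=np.c_[np.cross(y,z),y,z];w=Ro.from_matrix(R.T@T).as_rotvec()
    print("t",round(o["time_s"],2),"pos",o["eef_pos"].round(4),"F",o["wrist_force"].round(2),"T",o["torque"].round(3),"op",round(o["opening"],3),"gf",round(o["grasp_force"],1),"\nshift",d.round(1),"turn",np.round(w,4))
E
python3 - <<'E'
from h import *
to([.527,.205,.25],[.994,-.108])
c=[onz("top",p,.184) for p in((132.1,217.69),(132.1,223.24),(204,222.7),(204,230.27))]
print(np.array(c),np.mean(c,0)); print("ring",onz("top",(214.0,226.6),.164))
E
```

```text
t 2.1 pos [0.5256 0.2066 0.2508] F [ 0.6  -0.11  0.42] T [-0.007 -0.062  0.003] op 1.002 gf 0.0 
shift [-1.4  1.6  0.8] turn [-0.0008  0.0002  0.0108]
[[0.54106135 0.28304619 0.184     ]
 [0.5292313  0.28304715 0.184     ]
 [0.52641087 0.12909836 0.184     ]
 [0.5103775  0.12932653 0.184     ]] [0.52677026 0.20612956 0.184     ]
ring [0.51764159 0.11059345 0.164     ]
```

Call:
servo_tool(
  commands="0 0 0 0 1.2 30 1;0 0 0 0 0 30 1;0 0 0 0 0 24 1;0 0 0 0 0 13 1;0 0 0 0 0 0 1",
)

```text
time_s: 2.72
eef_pos: [0.5265, 0.2064, 0.1535]
eef_rot: [-0.001, 0.741, 0.672, -0.001]
wrist_force: [-0.5, 0.6, 1.1]
opening: 0.998
grasp_force: 0.0
```

Call:
servo_tool(
  commands="0 0 0 0 0 0 0.5;0 0 0 0 0 0 0.25;0 0 0 0 0 0 0;0 0 0 0 0 0 0;0 0 0 0 0 0 0",
)

```text
time_s: 3.35
eef_pos: [0.5274, 0.2066, 0.1549]
eef_rot: [0.0, 0.741, 0.671, 0.0]
wrist_force: [-0.6, 0.5, 4.2]
opening: 0.175
grasp_force: 59.6
```

Call:
servo_tool(
  commands="0 0 0 0 0 0 0;0 0 0 0 0 0 0;0 0 0 0 0 0 0;0 0 0 0 0 0 0",
)

```text
time_s: 3.85
eef_pos: [0.5274, 0.2066, 0.1549]
eef_rot: [0.0, 0.741, 0.671, 0.0]
wrist_force: [-0.8, 0.8, 6.2]
opening: 0.175
grasp_force: 60.1
```

Call:
servo_tool(
  commands="0 0 0 0 0 -10 0;0 0 0 0 0 -20 0;0 0 0 0 0 -20 0;0 0 0 0 0 -15 0;0 0 0 0 0 -10 0",
)

```text
time_s: 4.47
eef_pos: [0.5268, 0.2065, 0.2296]
eef_rot: [-0.0, 0.741, 0.671, -0.0]
wrist_force: [0.1, 0.0, -4.7]
opening: 0.174
grasp_force: 58.9
```

Call:
servo_tool(
  commands="0 0 0 0 0 0 0;0 0 0 0 0 0 0;0 0 0 0 0 0 0",
)

```text
time_s: 4.85
eef_pos: [0.5265, 0.2064, 0.2284]
eef_rot: [-0.0, 0.741, 0.671, -0.001]
wrist_force: [-0.0, -0.6, -4.1]
opening: 0.178
grasp_force: 58.9
```

```bash
python3 - <<'E'
from h import *
for n in("side","top"):
    im=camera(n);cv2.imwrite(f"pics/{n}1.png",im)
to([.56,.05,.23],[.994,-.1])
t=cv2.imread("pics/top1.png");s=cv2.imread("pics/side1.png")
d=np.zeros((600,800,3),np.uint8);d[:300,:800]=crop(t,110,190,160,60,5);d[300:,:400]=crop(s,150,110,100,75,4)
# pins from top0/1 averaged, x8
m=(cv2.imread("pics/top0.png").astype(float)+t)/2
d[300:596,402:798]=np.clip(1.5*crop(m.astype(np.uint8),313,158,33,37,12)[:296,:396].astype(float),0,255)
cv2.imwrite("pics/m1.png",d)
E
```

```text
t 4.95 pos [0.5267 0.2064 0.2287] F [ 0.27  0.48 -4.64] T [ 0.003 -0.017  0.059] op 0.18 gf 58.9 
shift [-152.4   48.6   -1.3] turn [-0.001   0.0003  0.0012]
```

View pics/m1.png

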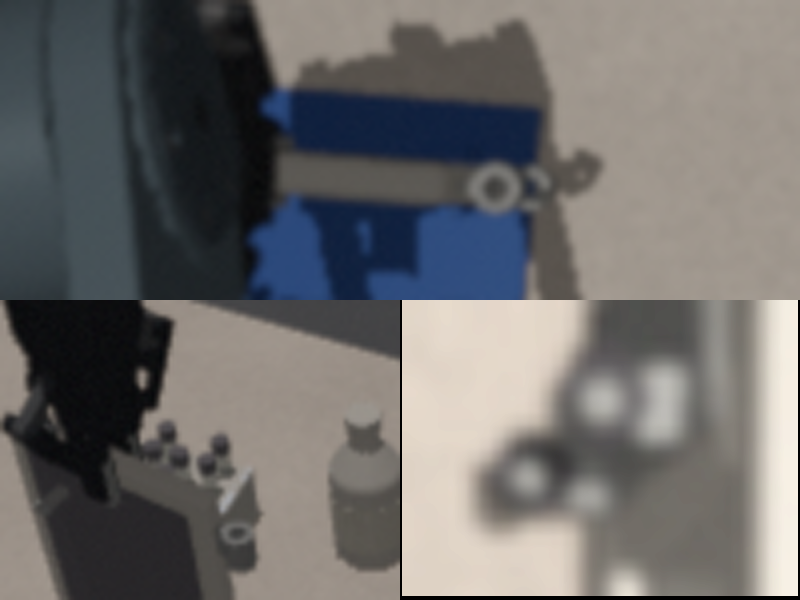

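```bash
cat >> h.py <<'E'
def spot(im,p,r=2.5,it=8,dark=False):
    """weighted centroid of a bright (or dark) spot near p"""
    g=im.astype(float).mean(2);yy,xx=np.mgrid[:g.shape[0],:g.shape[1]];p=np.array(p,float)
    for _ in range(it):
        w=np.hypot(xx-p[0],yy-p[1]);m=w<r+.5;v=g if not dark else -g
        k=np.where(m,np.clip(v-np.percentile(v[m],30),0,None)*np.clip(r+.5-w,0,1),0);p=np.array([(k*xx).sum(),(k*yy).sum()])/k.sum()
    return p
E
python3 - <<'E'
from h import *
t0=cv2.imread("pics/top0.png").astype(float);t1=cv2.imread("pics/top1.png").astype(float);m=(t0+t1)/2
u=spot(m,(329.2,166.0),2);l=spot(m,(323,172.4),2);print("pins px",u,l,"upper",onz("top",u,.186),"lower",onz("top",l,.082))
for d,r in((1,2),(0,5)):
    k=spot(t1,(208.4,227),r,dark=d);print("ring",k,onz("top",k,.2378)-[.5267,.2064,0])
s=(cv2.imread("pics/side0.png").astype(float)+cv2.imread("pics/side1.png"))/2
print(np.round(s.mean(2)[174:194,316:332]).astype(int))
E
```

```text
pins px [329.23314317 165.86079331] [322.91069757 172.37284816] upper [ 0.64035102 -0.14078378  0.186     ] lower [ 0.63946364 -0.13968722  0.082     ]
ring [208.33778241 227.1796032 ] [-0.01007828 -0.09434374  0.2378    ]
ring [208.34958756 227.21773267] [-0.01015484 -0.09436626  0.2378    ]
[[ 76  76  76  75  74  74  74  74  79 100 132 140 141 140 137 134]
 [ 75  75  75  74  74  74  76  80 101 129 136 139 140 139 135 139]
 [ 75  74  74  75  77  80  96 105 134 140 140 139 140 136 135 141]
 [ 76  78  77  80  95 104 131 138 142 142 141 140 137 132 139 141]
 [ 97 101 101 104 130 136 140 140 141 141 140 139 130 138 141 142]
 [134 140 139 138 140 140 136 132 135 139 140 136 125 138 142 142]
 [142 144 144 142 140 134 114 110 115 136 139 128 119 137 142 142]
 [141 143 144 143 140 124  96  95 101 133 138 128 137 142 142 142]
 [141 141 142 142 140 119  78  64  74 127 133 122 137 142 142 142]
 [141 141 142 142 138 106  69  57  64 110 131 139 141 142 142 142]
 [143 142 142 141 134  92  63  57  62 102 134 142 142 142 142 142]
 [143 142 141 140 122  77  58  58  81 130 140 142 142 142 142 142]
 [144 142 143 141 114  65  54  64 106 137 142 142 142 142 142 142]
 [143 142 143 140  99  55  49  79 128 141 142 142 142 143 142 142]
 [142 142 142 139 101  62  60 107 137 142 142 142 142 142 142 142]
 [143 142 141 139 116  79  88 130 141 142 142 142 142 142 142 142]
 [143 143 142 141 136 107 117 139 142 142 142 142 142 142 142 142]
 [142 142 142 141 138 129 137 142 142 142 142 142 142 142 142 142]
 [141 140 140 139 131 139 143 143 143 143 142 143 142 142 142 142]
 [140 140 139 137 131 140 143 143 142 142 143 143 143 142 142 142]]
```

Call:
servo_tool(
  commands="0 0 0 -25 6 0 0;0 0 0 -55 14 0 0;0 0 0 -60 15 0 0;0 0 0 -55 14 0 0;0 0 0 -27 6 0 0",
)

```text
time_s: 5.58
eef_pos: [0.56, -0.023, 0.2292]
eef_rot: [0.0, 0.742, 0.67, -0.0]
wrist_force: [0.6, 0.3, -4.2]
opening: 0.179
grasp_force: 58.9
```

Call:
servo_tool(
  commands="0 0 0 -4 16 0 0;0 0 0 -4 30 0 0;0 0 0 -4 30 0 0;0 0 0 -5 16 0 0;0 0 0 0 0 0 0",
)

```text
time_s: 6.2
eef_pos: [0.6501, -0.0464, 0.2285]
eef_rot: [-0.0, 0.741, 0.671, -0.0]
wrist_force: [-0.3, 0.6, -5.4]
opening: 0.176
grasp_force: 59.4
```

```bash
python3 - <<'E'
from h import *
im=camera("top");s=camera("side");cv2.imwrite("pics/top2.png",im);cv2.imwrite("pics/side2.png",s)
to([.65,-.0458,.2287],[.994,-.1]);o,R=st()
X=o["eef_pos"]+[-.0101,-.0944,.0091]
p=proj("top",X);print(p)
for d,r in((1,2),(0,5)):
    k=spot(im,p,r,dark=d);w=onz("top",k,X[2]);print("ring",k,w,w-o["eef_pos"])
d=np.zeros((480,800,3),np.uint8);x,y=int(p[0])-20,int(p[1])-20
d[:400,:400]=crop(im,x,y,40,40,10);q=proj("side",X).astype(int);d[:480,402:798]=crop(s,q[0]-33,q[1]-30,66,80,6)[:480,:396]
print(x,y,q)
cv2.imwrite("pics/m2.png",np.clip(d*1.4,0,255).astype(np.uint8))
E
```

```text
t 6.3 pos [ 0.649  -0.0456  0.2286] F [ 0.26 -0.72 -4.57] T [ 0.054 -0.012 -0.029] op 0.177 gf 59.4 
shift [-0.1  1.  -0.1] turn [-0.0017 -0.0003  0.0013]
[332.32596124 162.99237353]
ring [335.88560912 164.17230142] [ 0.63629882 -0.14705716  0.23770889] [-0.01269826 -0.10143904  0.0091    ]
ring [328.68977292 167.28101956] [ 0.63041303 -0.13239226  0.23770889] [-0.01858406 -0.08677414  0.0091    ]
312 142 [325 165]
```

View pics/m2.png

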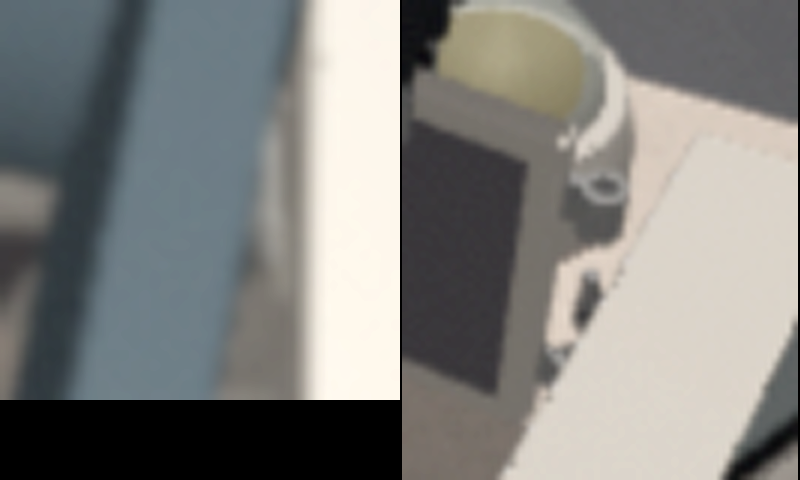

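```bash
python3 - <<'E'
from h import *
print("pin",proj("side",[.6400,-.1404,.186]),proj("side",[.6410,-.1404,.186])-proj("side",[.64,-.1404,.186]),proj("side",[.64,-.1394,.186])-proj("side",[.64,-.1404,.186]),"obs 322.9 180.5")
s1=cv2.imread("pics/side1.png");s2=cv2.imread("pics/side2.png")
a=spot(s1,(208.9,167.9),5);b=spot(s2,(325.1,165.7),5);print("ring obs",a,b)
A=np.array([.5267,.2064,.2287])+[-.0101,-.0944,.0091];B=np.array([.649,-.0456,.2286])+[-.0101,-.0944,.0091]
print("pred",proj("side",A),proj("side",B))
print("tri ring",tri((208.9,167.9),(208.34,227.2))-A,"tri pin",tri((322.9,180.5),(329.23,165.86)))
E
```

```text
pin [322.96792908 180.41556527] [ 0.12739955 -0.26329336] [-0.38182605 -0.11955542] obs 322.9 180.5
ring obs [219.13154886 166.13600161] [336.38871807 167.36214483]
pred [208.63890206 168.01291056] [325.17624935 165.83827876]
tri ring [ 0.00014541 -0.00030033  0.00038427] tri pin [ 0.64028649 -0.14053426  0.18552263]
```

```bash
python3 - <<'E'
from h import *
for i in range(8):
    camera("side");o=get_obs();print(o["eef_pos"].round(5),o["wrist_force"].round(2),o["torque"].round(3))
to([.6503,-.0461,.2287],[.994,-.1])
E
```

```text
[ 0.64893 -0.04549  0.22885] [-0.17 -0.71 -4.12] [ 0.064  0.027 -0.012]
[ 0.64895 -0.04545  0.22904] [ 0.33  0.2  -4.28] [-0.003 -0.059  0.027]
[ 0.64906 -0.04547  0.22927] [ 0.7   0.93 -4.05] [ 0.041 -0.024  0.073]
[ 0.64917 -0.04551  0.22941] [-1.16 -0.62 -4.26] [-0.024 -0.004 -0.012]
[ 0.6493  -0.04559  0.22951] [ 0.28 -0.28 -4.66] [ 0.016 -0.005 -0.013]
[ 0.64942 -0.04559  0.22957] [-0.54  0.97 -3.64] [-0.014  0.019  0.008]
[ 0.64948 -0.04568  0.22955] [-0.14  0.   -4.97] [0.007 0.001 0.033]
[ 0.64955 -0.04574  0.22954] [ 0.15 -0.38 -6.03] [ 0.014 -0.023 -0.008]
t 6.7 pos [ 0.6496 -0.0457  0.2295] F [ 0.15 -0.38 -6.03] T [ 0.014 -0.023 -0.008] op 0.179 gf 59.4 
shift [-0.3  0.8  0.8] turn [0.0003 0.0001 0.0014]
```

Call:
servo_tool(
  commands="0 0 0 -0.3 0.8 5 0;0 0 0 0 0 8 0;0 0 0 0 0 7 0;0 0 0 0 0 3 0;0 0 0 0 0 0 0",
)

```text
time_s: 7.32
eef_pos: [0.6503, -0.0462, 0.2058]
eef_rot: [-0.0, 0.741, 0.671, -0.0]
wrist_force: [0.6, 0.3, -5.5]
opening: 0.178
grasp_force: 59.3
```

Call:
servo_tool(
  commands="0 0 0 0 0 0 0;0 0 0 0 0 0 0;0 0 0 0 0 1 0;0 0 0 0 0 1 0;0 0 0 0 0 0 0",
)

```text
time_s: 7.95
eef_pos: [0.6503, -0.0462, 0.2041]
eef_rot: [-0.0, 0.741, 0.671, -0.0]
wrist_force: [0.3, 0.1, -5.6]
opening: 0.177
grasp_force: 59.3
```

Call:
servo_tool(
  commands="0 0 0 0 0 1 0;0 0 0 0 0 1 0;0 0 0 0 0 0 0",
)

```text
time_s: 8.32
eef_pos: [0.6504, -0.0462, 0.2021]
eef_rot: [-0.0, 0.741, 0.671, -0.0]
wrist_force: [-0.2, -0.4, -4.4]
opening: 0.174
grasp_force: 59.3
```

Call:
servo_tool(
  commands="0 0 0 0 0 1 0;0 0 0 0 0 1 0;0 0 0 0 0 0 0",
)

```text
time_s: 8.7
eef_pos: [0.6503, -0.0462, 0.2001]
eef_rot: [-0.0, 0.741, 0.671, -0.0]
wrist_force: [0.4, -0.7, -4.9]
opening: 0.176
grasp_force: 59.3
```

Call:
servo_tool(
  commands="0 0 0 0 0 1 0;0 0 0 0 0 1 0;0 0 0 0 0 0 0",
)

```text
time_s: 9.07
eef_pos: [0.6504, -0.0462, 0.1981]
eef_rot: [-0.0, 0.741, 0.671, -0.0]
wrist_force: [-0.3, 0.7, -4.0]
opening: 0.179
grasp_force: 59.3
```

Call:
servo_tool(
  commands="0 0 0 0 0 1 0;0 0 0 0 0 1 0;0 0 0 0 0 0 0",
)

```text
time_s: 9.45
eef_pos: [0.6504, -0.0463, 0.1961]
eef_rot: [-0.0, 0.741, 0.671, -0.0]
wrist_force: [-0.0, 0.1, -3.5]
opening: 0.172
grasp_force: 59.3
```

Call:
servo_tool(
  commands="0 0 0 0 0 1.5 0;0 0 0 0 0 1.5 0;0 0 0 0 0 0 0",
)

```text
time_s: 9.82
eef_pos: [0.6503, -0.0462, 0.1931]
eef_rot: [-0.0, 0.741, 0.671, -0.0]
wrist_force: [0.1, -0.1, -4.5]
opening: 0.178
grasp_force: 59.4
```

Call:
servo_tool(
  commands="0 0 0 0 0 1.5 0;0 0 0 0 0 1.5 0;0 0 0 0 0 0 0",
)

```text
time_s: 10.2
eef_pos: [0.6503, -0.0462, 0.19]
eef_rot: [-0.0, 0.741, 0.671, -0.0]
wrist_force: [-0.7, -1.6, -4.8]
opening: 0.173
grasp_force: 59.4
```

Call:
servo_tool(
  commands="0 0 0 0 0 1.5 0;0 0 0 0 0 1.5 0;0 0 0 0 0 0 0",
)

```text
time_s: 10.58
eef_pos: [0.6503, -0.0462, 0.187]
eef_rot: [-0.0, 0.741, 0.671, -0.0]
wrist_force: [0.1, 0.6, -4.6]
opening: 0.179
grasp_force: 59.4
```

Call:
servo_tool(
  commands="0 0 0 0 0 1 0;0 0 0 0 0 1 0;0 0 0 0 0 0 0",
)

```text
time_s: 10.95
eef_pos: [0.6504, -0.0462, 0.1851]
eef_rot: [-0.0, 0.741, 0.671, -0.0]
wrist_force: [-0.7, 0.3, -4.3]
opening: 0.177
grasp_force: 59.4
```

Call:
servo_tool(
  commands="0 0 0 0 0 1 0;0 0 0 0 0 0 0",
)

```text
time_s: 11.2
eef_pos: [0.6504, -0.0462, 0.1842]
eef_rot: [-0.0, 0.741, 0.671, -0.0]
wrist_force: [-0.5, -0.6, -4.7]
opening: 0.176
grasp_force: 59.4
```

Call:
servo_tool(
  commands="0 0 0 0 0 1 0;0 0 0 0 0 0 0",
)

```text
time_s: 11.45
eef_pos: [0.6504, -0.0462, 0.1832]
eef_rot: [-0.0, 0.741, 0.671, -0.0]
wrist_force: [0.7, 0.0, -3.8]
opening: 0.173
grasp_force: 59.4
```

Call:
servo_tool(
  commands="0 0 0 0 0 0.7 0;0 0 0 0 0 0 0",
)

```text
time_s: 11.7
eef_pos: [0.6506, -0.0463, 0.1828]
eef_rot: [0.0, 0.741, 0.671, 0.0]
wrist_force: [-0.8, 1.4, -3.4]
opening: 0.183
grasp_force: 59.6
```

Call:
servo_tool(
  commands="0 0 0 0 0 0.7 0;0 0 0 0 0 0 0",
)

```text
time_s: 11.95
eef_pos: [0.6507, -0.0462, 0.1825]
eef_rot: [0.0, 0.741, 0.671, 0.0]
wrist_force: [-0.4, 3.1, 0.0]
opening: 0.176
grasp_force: 60.1
```

Call:
servo_tool(
  commands="0 0 0 0 0 0.7 0;0 0 0 0 0 0 0",
)

```text
time_s: 12.2
eef_pos: [0.6509, -0.0461, 0.1822]
eef_rot: [0.0, 0.741, 0.671, 0.0]
wrist_force: [-2.4, 3.0, 4.6]
opening: 0.175
grasp_force: 60.8
```

Call:
servo_tool(
  commands="0 0 0 0 0 -0.8 0;0 0 0 0 0 -0.2 0.15;0 0 0 0 0 0 0.25;0 0 0 0 0 0 0.5;0 0 0 0 0 0 0.5",
)

```text
time_s: 12.82
eef_pos: [0.6504, -0.0464, 0.182]
eef_rot: [-0.0, 0.741, 0.671, -0.0]
wrist_force: [0.2, 0.4, 0.3]
opening: 0.502
grasp_force: 0.0
```

Call:
servo_tool(
  commands="0 0 0 0 0 0 0.5;0 0 0 0 0 -3 0.5;0 0 0 0 0 0 0.5",
)

```text
time_s: 13.2
eef_pos: [0.6507, -0.0463, 0.1857]
eef_rot: [0.0, 0.741, 0.671, 0.0]
wrist_force: [-0.2, 0.3, -0.7]
opening: 0.495
grasp_force: 0.0
```

```bash
python3 - <<'E'
from h import *
s=camera("side");cv2.imwrite("pics/side3.png",s);to([.65,-.046,.25],[.994,-.1])
cv2.imwrite("pics/m3.png",np.clip(1.3*crop(s,240,120,130,120,5).astype(float),0,255).astype(np.uint8))
E
```

```text
t 13.25 pos [ 0.6506 -0.0463  0.1855] F [ 0.7  -0.13  0.49] T [-0.038 -0.024  0.047] op 0.499 gf 0.0 
shift [  0.2  -0.6 -64.5] turn [0.0005 0.0001 0.0013]
```

View pics/m3.png

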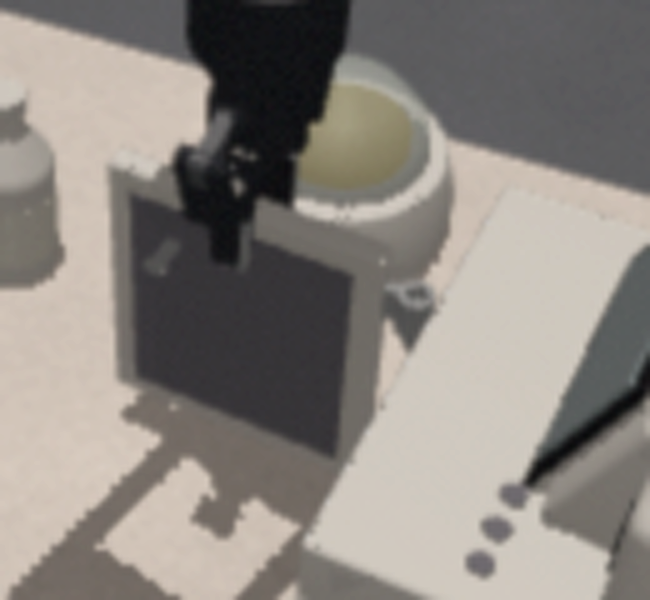

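Call:
servo_tool(
  commands="0 0 0 0 0 -10 0.5;0 0 0 0 0 -20 0.5;0 0 0 0 0 -20 0.5;0 0 0 0 0 -10 0.5;0 0 0 0 0 0 0",
)

```text
time_s: 13.88
eef_pos: [0.6511, -0.0464, 0.2469]
eef_rot: [0.001, 0.741, 0.671, 0.001]
wrist_force: [0.4, -0.4, -0.7]
opening: 0.301
grasp_force: 0.0
```

```bash
python3 - <<'E'
from h import *
X=tri((307,145),(272,82));print("bowl",X)
for p in((243,85),(302,85),(272,53),(272,117)): print(onz("top",p,.09))
print("bottle",onz("top",(201,133),.12),[onz("top",(201,y),.06) for y in(145,148)])
to([.69,-.01,.24])
E
```

```text
bowl [ 0.86227882 -0.02523384  0.08560419]
[0.85552562 0.04507128 0.09      ]
[ 0.85086161 -0.09658654  0.09      ]
[ 0.93249055 -0.02684745  0.09      ]
[ 0.77497484 -0.02251136  0.09      ]
bottle [0.73463347 0.14319838 0.12      ] [array([0.71821621, 0.1533011 , 0.06      ]), array([0.71076572, 0.15340274, 0.06      ])]
t 13.88 pos [ 0.6511 -0.0464  0.2469] F [ 0.37 -0.42 -0.69] T [ 0.033 -0.017 -0.046] op 0.301 gf 0.0 
shift [40.  35.1  7. ] turn 0
```

Call:
servo_tool(
  commands="0 0 0 20 19 0 0;0 0 0 20 19 0 0;0 0 0 0 0 30 0;0 0 0 0 0 33 0;0 0 0 0 0 0 0",
)

```text
time_s: 14.5
eef_pos: [0.6895, -0.0096, 0.1776]
eef_rot: [-0.003, 0.741, 0.671, -0.003]
wrist_force: [0.1, -0.3, 0.3]
opening: 0.0
grasp_force: 0.0
```

Call:
servo_tool(
  commands="0 0 0 0 -4 0 0;0 0 0 0 -4 0 0;0 0 0 0 -2 0 0;0 0 0 0 -2 0 0",
)

```text
time_s: 15.0
eef_pos: [0.6804, -0.0091, 0.1831]
eef_rot: [0.001, 0.741, 0.671, 0.0]
wrist_force: [0.1, -0.1, 0.9]
opening: 0.004
grasp_force: 0.0
```

Call:
servo_tool(
  commands="0 0 0 0 -3 0 0;0 0 0 0 -3 0 0;0 0 0 0 -3 0 0",
)

```text
time_s: 15.38
eef_pos: [0.6711, -0.0081, 0.1822]
eef_rot: [-0.0, 0.741, 0.671, 0.0]
wrist_force: [-0.3, 0.2, 0.3]
opening: 0.0
grasp_force: 0.1
```

Call:
servo_tool(
  commands="0 0 -0.05 0.8 -6.8 0 0;0 0 -0.1 1.3 -13.6 0 0;0 0 -0.1 1.3 -13.6 0 0;0 0 -0.1 1.3 -13.6 0 0;0 0 0 0 0 0 0",
)

```text
time_s: 16.0
eef_pos: [0.6232, -0.0048, 0.1823]
eef_rot: [-0.0, 0.613, 0.79, -0.0]
wrist_force: [-0.6, 0.1, -0.8]
opening: -0.001
grasp_force: 0.0
```

```bash
cat >> h.py <<'E'
def arc():
    o,R=st();r=R.T@(o["eef_pos"]-[.6402,-.1405,0]);a=np.arctan2(R[1,1],R[0,1]);an=np.pi/2-.055
    print("t",round(o["time_s"],2),"pos",o["eef_pos"].round(4),"F tool",(R.T@o["wrist_force"]).round(2),"rho,h",(1000*r[:2]).round(1),"tool open angle deg",round(np.degrees(an-a),2))
E
python3 -c "
from h import *
arc()"
```

```text
t 16.0 pos [ 0.6232 -0.0048  0.1823] F tool [ 0.26 -0.6   0.77] rho,h [135.7  17.1] tool open angle deg 72.53
```

Call:
servo_tool(
  commands="0 0 -0.1 1 -13.5 0 0;0 0 -0.1 1 -13.5 0 0;0 0 -0.1 1 -13.5 0 0;0 0 -0.1 1 -13.5 0 0;0 0 -0.1 1 -13.5 0 0",
)

```text
time_s: 16.62
eef_pos: [0.5617, -0.0297, 0.1823]
eef_rot: [0.0, 0.398, 0.917, 0.0]
wrist_force: [0.1, -0.4, -0.3]
opening: -0.002
grasp_force: 0.1
```

Call:
servo_tool(
  commands="0 0 -0.1 1 -13.5 0 0;0 0 -0.1 1 -13.5 0 0;0 0 -0.1 1 -13.5 0 0;0 0 -0.05 0.5 -6.7 0 0;0 0 0 0 0 0 0",
)

```text
time_s: 17.25
eef_pos: [0.5293, -0.0639, 0.1824]
eef_rot: [0.0, 0.234, 0.972, 0.0]
wrist_force: [0.3, 0.6, -0.1]
opening: 0.006
grasp_force: 0.1
```

```bash
python3 -c "
from h import *
s=camera('side');t=camera('top');arc()
d=np.zeros((480,800,3),np.uint8);d[:,:398]=crop(s,240,110,130,160,3)[:480,:390].repeat(1,0) if 0 else cv2.resize(s[100:260,240:373],(398,480));d[:,402:]=cv2.resize(t[120:280,250:383],(398,480))
cv2.imwrite('pics/m4.png',np.clip(d*1.2,0,255).astype(np.uint8))"
```

```text
t 17.35 pos [ 0.5294 -0.0634  0.1823] F tool [ 0.26 -1.06  0.05] rho,h [133.7  18.3] tool open angle deg 23.9
```

View pics/m4.png

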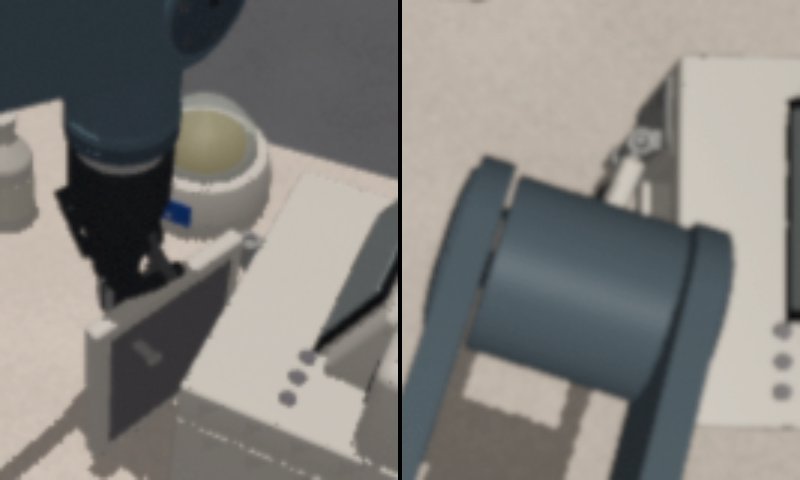

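Call:
servo_tool(
  commands="0 0 -0.05 0.7 -6.7 0 0;0 0 -0.05 0.7 -6.7 0 0;0 0 -0.05 0.7 -6.7 0 0;0 0 -0.05 0.7 -6.7 0 0",
)

```text
time_s: 17.85
eef_pos: [0.5163, -0.0868, 0.1822]
eef_rot: [0.0, 0.134, 0.991, 0.0]
wrist_force: [-0.4, -0.4, 0.5]
opening: 0.002
grasp_force: 0.1
```

Call:
servo_tool(
  commands="0 0 -0.02 0.3 -2.7 0 0;0 0 -0.02 0.3 -2.7 0 0;0 0 0 0 0 0 0",
)

```text
time_s: 18.23
eef_pos: [0.5142, -0.0921, 0.1822]
eef_rot: [0.0, 0.115, 0.993, 0.0]
wrist_force: [0.3, 0.5, -0.6]
opening: -0.003
grasp_force: 0.0
```

```bash
python3 -c "
from h import *
arc()"
```

```text
t 18.23 pos [ 0.5142 -0.0921  0.1822] F tool [-0.15  0.51  0.58] rho,h [133.8  18.3] tool open angle deg 10.04
```

Call:
servo_tool(
  commands="0 0 -0.01 0.1 -1.3 0 0;0 0 -0.01 0.1 -1.3 0 0;0 0 -0.01 0.1 -1.3 0 0;0 0 -0.01 0.1 -1.3 0 0",
)

```text
time_s: 18.73
eef_pos: [0.5125, -0.0972, 0.1822]
eef_rot: [-0.0, 0.094, 0.996, -0.0]
wrist_force: [-0.3, 0.5, -0.7]
opening: 0.0
grasp_force: 0.1
```

Call:
servo_tool(
  commands="0 0 -0.01 0.1 -1.3 0 0;0 0 -0.01 0.1 -1.3 0 0;0 0 -0.01 0.1 -1.3 0 0",
)

```text
time_s: 19.1
eef_pos: [0.5116, -0.101, 0.1822]
eef_rot: [0.0, 0.079, 0.997, -0.0]
wrist_force: [0.5, 1.6, -0.7]
opening: -0.0
grasp_force: 0.1
```

Call:
servo_tool(
  commands="0 0 -0.01 0.1 -1.3 0 0;0 0 -0.01 0.1 -1.3 0 0;0 0 0 0 0 0 0",
)

```text
time_s: 19.48
eef_pos: [0.511, -0.1036, 0.1822]
eef_rot: [0.0, 0.07, 0.998, -0.0]
wrist_force: [-0.7, 0.3, -0.8]
opening: 0.001
grasp_force: 0.1
```

Call:
servo_tool(
  commands="0 0 -0.008 0.1 -1 0 0;0 0 -0.008 0.1 -1 0 0;0 0 0 0 0 0 0",
)

```text
time_s: 19.85
eef_pos: [0.5105, -0.1055, 0.1822]
eef_rot: [-0.0, 0.062, 0.998, -0.0]
wrist_force: [-0.5, -0.1, 0.4]
opening: -0.002
grasp_force: 0.1
```

Call:
servo_tool(
  commands="0 0 -0.008 0.1 -1 0 0;0 0 -0.008 0.1 -1 0 0;0 0 0 0 0 0 0",
)

```text
time_s: 20.23
eef_pos: [0.5101, -0.1075, 0.1822]
eef_rot: [0.0, 0.054, 0.999, -0.0]
wrist_force: [-1.1, -0.5, 0.4]
opening: -0.002
grasp_force: 0.1
```

Call:
servo_tool(
  commands="0 0 -0.008 0.1 -1 0 0;0 0 -0.008 0.1 -1 0 0;0 0 0 0 0 0 0",
)

```text
time_s: 20.6
eef_pos: [0.5097, -0.1095, 0.1822]
eef_rot: [0.0, 0.046, 0.999, -0.0]
wrist_force: [-0.1, 1.0, -0.3]
opening: -0.004
grasp_force: 0.1
```

Call:
servo_tool(
  commands="0 0 -0.008 0.1 -1 0 0;0 0 -0.008 0.1 -1 0 0;0 0 0 0 0 0 0",
)

```text
time_s: 20.98
eef_pos: [0.5093, -0.1114, 0.1822]
eef_rot: [0.0, 0.038, 0.999, -0.0]
wrist_force: [0.4, 0.2, 0.2]
opening: 0.003
grasp_force: 0.1
```

Call:
servo_tool(
  commands="0 0 -0.008 0.1 -1 0 0;0 0 -0.008 0.1 -1 0 0;0 0 0 0 0 0 0",
)

```text
time_s: 21.35
eef_pos: [0.509, -0.1134, 0.1822]
eef_rot: [0.0, 0.03, 1.0, -0.0]
wrist_force: [0.4, -0.7, 0.5]
opening: -0.0
grasp_force: 0.1
```

```bash
python3 -c "
from h import *
arc()
s=camera('side');t=camera('top')
d=np.zeros((480,800,3),np.uint8);d[:,:398]=cv2.resize(s[140:260,270:370],(398,480));d[:,402:]=cv2.resize(t[130:250,300:400],(398,480))
cv2.imwrite('pics/m5.png',np.clip(d*1.2,0,255).astype(np.uint8))"
```

```text
t 21.35 pos [ 0.509  -0.1134  0.1822] F tool [-0.46 -0.71 -0.49] rho,h [132.6  19.2] tool open angle deg 0.27
```

View pics/m5.png

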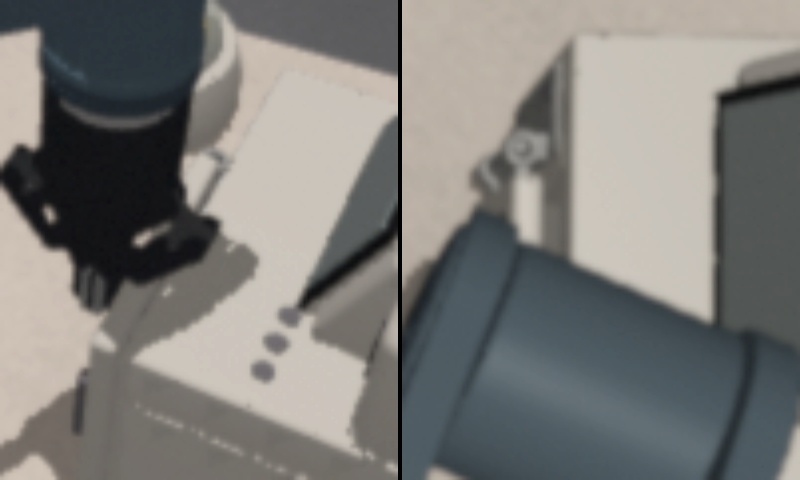

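Call:
servo_tool(
  commands="0 0 0 0 -1 0 0;0 0 0 0 -1 0 0;0 0 0 0 0 0 0",
)

```text
time_s: 21.82
eef_pos: [0.5089, -0.1139, 0.1822]
eef_rot: [-0.0, 0.03, 1.0, 0.001]
wrist_force: [-0.2, 6.4, 1.3]
opening: -0.002
grasp_force: 3.4
```

Call:
servo_tool(
  commands="0 0 0 0 -1 0 0;0 0 0 0 -1 0 0;0 0 0 0 0 0 0",
)

```text
time_s: 22.2
eef_pos: [0.5089, -0.1141, 0.1822]
eef_rot: [-0.0, 0.029, 1.0, 0.003]
wrist_force: [1.4, 14.1, 4.3]
opening: -0.001
grasp_force: 7.0
```

Call:
servo_tool(
  commands="0 0 0 0 -1 0 0;0 0 0 0 0 0 0",
)

```text
time_s: 22.45
eef_pos: [0.5088, -0.1141, 0.1822]
eef_rot: [0.0, 0.029, 1.0, 0.004]
wrist_force: [1.6, 17.1, 4.1]
opening: 0.001
grasp_force: 8.8
```

Call:
servo_tool(
  commands="0 0 0 0 5 0 0;0 0 0 0 20 0 0;0 0 0 0 40 -10 0;0 0 0 0 60 -20 0;0 0 0 0 60 -20 0",
)

```text
time_s: 23.08
eef_pos: [0.5194, 0.0669, 0.2323]
eef_rot: [0.0, 0.03, 1.0, -0.0]
wrist_force: [1.1, -0.1, -0.0]
opening: -0.005
grasp_force: 0.0
```

Call:
servo_tool(
  commands="0 0 0 0 60 -20 0;0 0 0 0 60 0 0;0 0 0 0 40 0 0;0 0 0 0 0 0 0",
)

```text
time_s: 23.58
eef_pos: [0.5283, 0.2271, 0.2513]
eef_rot: [-0.0, 0.028, 1.0, 0.0]
wrist_force: [-0.1, -0.1, 1.2]
opening: 0.005
grasp_force: 0.0
```

```bash
python3 - <<'E'
from h import *
s=camera('side');t=camera('top');cv2.imwrite('pics/top6.png',t);cv2.imwrite('pics/side6.png',s);arc()
g=cv2.GaussianBlur(t.astype(float),(0,0),0.6).mean(2)
for r in range(170,246,8): print(r,g[r,318:346].astype(int))
d=np.zeros((580,800,3),np.uint8);d[:,:398]=cv2.resize(s[140:285,270:370],(398,580));d[:,402:]=cv2.resize(t[130:275,290:390],(398,580))
cv2.imwrite('pics/m6.png',np.clip(d*1.2,0,255).astype(np.uint8))
E
```

```text
t 23.68 pos [0.5287 0.2243 0.2512] F tool [0.61 0.11 0.08] rho,h [132.8 357.4] tool open angle deg 0.21
170 [135 123 114 101  78  64  61  66  82 101 111 112 111 108 100  87  78  77
  76  75  78  84  87  93 115 145 161 166]
178 [133 117  95  83  83  83  80  84 103 131 156 167 169 166 158 139 110  86
  77  76  76  76  78  89 116 146 163 167]
186 [ 80  68  49  26  15  26  51  82 116 147 164 169 168 164 153 131 104  91
  89  89  88  85  83  92 118 148 163 167]
194 [ 74  61  35  16  19  41  69  99 128 151 165 168 165 156 138 112  95  90
  89  89  87  84  82  92 120 149 164 167]
202 [ 65  43  21  14  28  54  85 118 149 166 169 168 162 151 129 104  92  90
  89  89  87  83  82  92 118 147 163 168]
210 [ 59  33  15  21  44  73 105 136 159 168 169 165 156 140 120 100  91  90
  90  89  86  82  83  99 128 154 165 168]
218 [ 41  19  15  29  55  85 118 149 166 170 167 161 149 128 104  92  90  90
  89  86  80  78  84 100 122 144 161 167]
226 [ 31  15  22  46  75 107 139 160 168 168 163 154 139 122 108  97  92  91
  89  84  78  76  85 109 139 160 168 169]
234 [ 78  78  79  82  95 122 151 166 169 165 158 151 145 135 111  95  92  91
  87  80  75  76  86 111 142 162 169 170]
242 [ 88  81  79  87 108 135 154 165 165 160 150 128  99  81  73  61  48  42
  43  51  63  74  87 114 145 164 169 170]
```

View pics/m6.png

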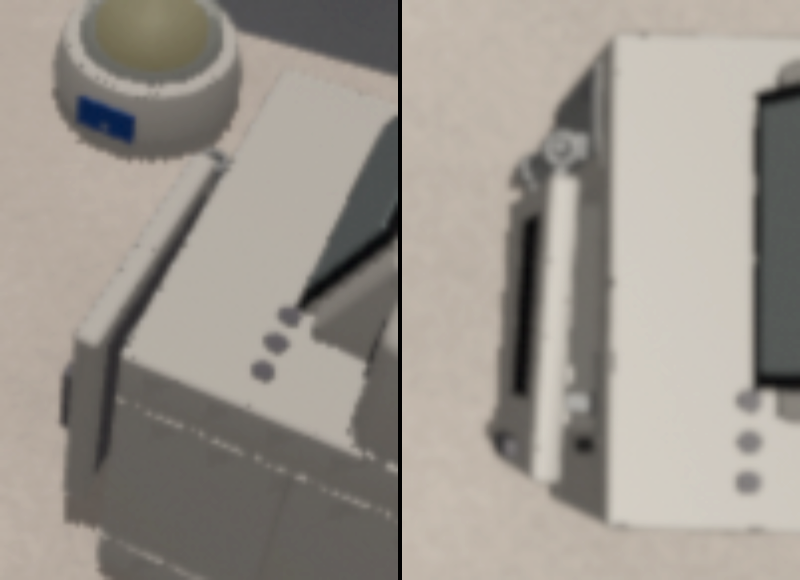

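Call:
servo_tool(
  commands="0 0 0.175 0 0 0 0;0 0 0.175 0 0 0 0;0 0 0.175 0 0 0 0;0 0 0.175 0 0 0 0;0 0 0.175 0 0 0 0",
)

```text
time_s: 24.3
eef_pos: [0.5293, 0.2223, 0.2514]
eef_rot: [0.0, 0.454, 0.891, -0.0]
wrist_force: [0.2, 0.4, 0.7]
opening: 0.002
grasp_force: 0.0
```

Call:
servo_tool(
  commands="0 0 0.175 0 0 0 0;0 0 0.175 0 0 0 0;0 0 0.175 0 0 0 0;0 0 0.171 0 0 0 0;0 0 0 0 0 0 0",
)

```text
time_s: 24.92
eef_pos: [0.5293, 0.2226, 0.2515]
eef_rot: [0.0, 0.728, 0.685, -0.0]
wrist_force: [-0.3, 0.6, 0.4]
opening: 0.0
grasp_force: 0.0
```

```bash
python3 - <<'E'
from h import *
t=cv2.imread('pics/top6.png').astype(float);g=cv2.GaussianBlur(t,(0,0),0.6).mean(2)
P=[]
for r in range(184,228,2):
    row=g[r,318:332];i=np.where((row[:-1]<125)&(row[1:]>=125))[0][-1];P.append((318+i+(125-row[i])/(row[i+1]-row[i]),r))
w=np.array([onz("top",p,.212) for p in P]);k=np.polyfit(w[:,0],w[:,1],1);print("door outer edge angle",np.arctan(k[0]),"analyser",-.055, (w[:,1]-np.polyval(k,w[:,0])).std())
to([.5005,-.06,.252],[.9985,-.055]);o,_=st();print(o["q"].round(2))
E
```

```text
door outer edge angle -0.1052701688495941 analyser -0.055 9.470013028403021e-05
t 24.93 pos [0.5293 0.2226 0.2515] F [-0.27  0.61  0.44] T [ 0.012 -0.044  0.01 ] op 0.0 gf 0.0 
shift [-283.8  -11.6   -0.4] turn [-0.      0.0004 -0.0056]
[ 0.19  0.16  1.59 -0.    1.39  0.25]
```

Call:
servo_tool(
  commands="0 0 -0.005 -40 -3 0 0;0 0 0 -60 -3 0 0;0 0 0 -60 -2 0 0;0 0 0 -60 -2 0 0;0 0 0 -40 -1.6 0 0",
)

```text
time_s: 25.55
eef_pos: [0.5023, -0.0381, 0.2517]
eef_rot: [0.0, 0.726, 0.688, -0.0]
wrist_force: [0.3, 0.4, 1.0]
opening: -0.003
grasp_force: 0.0
```

Call:
servo_tool(
  commands="0 0 0 -23 0 0 0;0 0 0 0 0 25 0;0 0 0 0 0 25 0;0 0 0 0 0 10 0;0 0 0 0 0 0 0",
)

```text
time_s: 26.18
eef_pos: [0.5014, -0.0581, 0.1912]
eef_rot: [-0.0, 0.726, 0.688, -0.0]
wrist_force: [-0.3, -0.9, -0.6]
opening: 0.002
grasp_force: 0.0
```

Call:
servo_tool(
  commands="0 0 0 -10 0 0 0;0 0 0 -10 0 0 0;0 0 0 -7 0 0 0;0 0 0 -3 0 0 0;0 0 0 0 0 0 0",
)

```text
time_s: 26.8
eef_pos: [0.5001, -0.0881, 0.1915]
eef_rot: [-0.0, 0.726, 0.687, 0.0]
wrist_force: [-0.9, 0.5, -0.4]
opening: 0.004
grasp_force: 0.0
```

```bash
python3 -c "
from h import *
to([.5005,-.107,.192],[.9985,-.055])"
```

```text
t 26.8 pos [ 0.5001 -0.0881  0.1915] F [-0.93  0.51 -0.44] T [-0.009  0.015  0.008] op 0.004 gf 0.0 
shift [-18.8   1.4  -0.5] turn [ 0.     -0.0001 -0.0004]
```

Call:
servo_tool(
  commands="0 0 0 -6 0 0 0;0 0 0 -5 0 0 0;0 0 0 -3 0 0 0;0 0 0 0 0 0 0",
)

```text
time_s: 27.3
eef_pos: [0.4994, -0.1021, 0.1915]
eef_rot: [-0.0, 0.726, 0.687, -0.0]
wrist_force: [0.6, 0.2, 0.0]
opening: 0.002
grasp_force: 0.0
```

Call:
servo_tool(
  commands="0 0 0 -1 0 0 0;0 0 0 -1 0 0 0;0 0 0 0 0 0 0",
)

```text
time_s: 27.68
eef_pos: [0.4993, -0.1039, 0.1915]
eef_rot: [0.0, 0.726, 0.687, -0.0]
wrist_force: [0.5, 0.1, -0.6]
opening: -0.002
grasp_force: 0.0
```

Call:
servo_tool(
  commands="0 0 0 -1 0 0 0;0 0 0 -1 0 0 0;0 0 0 0 0 0 0",
)

```text
time_s: 28.05
eef_pos: [0.4992, -0.106, 0.1915]
eef_rot: [0.0, 0.726, 0.687, 0.0]
wrist_force: [-0.0, 0.2, -0.0]
opening: -0.002
grasp_force: 0.0
```

Call:
servo_tool(
  commands="0 0 0 -1 0 0 0;0 0 0 0 0 0 0",
)

```text
time_s: 28.3
eef_pos: [0.4991, -0.1069, 0.1915]
eef_rot: [-0.0, 0.726, 0.687, -0.0]
wrist_force: [-0.7, 0.0, -0.2]
opening: -0.001
grasp_force: 0.0
```

Call:
servo_tool(
  commands="0 0 0 -1 0 0 0;0 0 0 -1 0 0 0;0 0 0 0 0 0 0",
)

```text
time_s: 28.68
eef_pos: [0.499, -0.109, 0.1915]
eef_rot: [0.0, 0.726, 0.687, -0.0]
wrist_force: [-0.7, 0.8, -0.6]
opening: 0.0
grasp_force: 0.1
```

Call:
servo_tool(
  commands="0 0 0 -1 0 0 0;0 0 0 0 0 0 0",
)

```text
time_s: 28.92
eef_pos: [0.499, -0.1099, 0.1915]
eef_rot: [0.0, 0.726, 0.687, 0.0]
wrist_force: [-0.4, 0.3, -0.7]
opening: -0.002
grasp_force: 0.1
```

Call:
servo_tool(
  commands="0 0 0 -1 0 0 0;0 0 0 0 0 0 0",
)

```text
time_s: 29.18
eef_pos: [0.4989, -0.1109, 0.1915]
eef_rot: [0.0, 0.726, 0.687, 0.0]
wrist_force: [-0.2, 0.1, -0.4]
opening: -0.003
grasp_force: 0.1
```

```bash
python3 -c "
from h import *
to([.5005,-.107,.192],[.9985,-.055])"
```

```text
t 29.18 pos [ 0.4989 -0.1109  0.1915] F [-0.21  0.1  -0.36] T [-0.005  0.003 -0.008] op -0.003 gf 0.1 
shift [ 4.   1.4 -0.5] turn [ 0.  0. -0.]
```

Call:
servo_tool(
  commands="0 0 0 -1 0 0 0;0 0 0 0 0 0 0",
)

```text
time_s: 29.42
eef_pos: [0.4988, -0.1119, 0.1915]
eef_rot: [-0.0, 0.726, 0.687, -0.0]
wrist_force: [-0.1, 0.4, 0.1]
opening: 0.0
grasp_force: 0.1
```

Call:
servo_tool(
  commands="0 0 0 -1 0 0 0;0 0 0 0 0 0 0",
)

```text
time_s: 29.68
eef_pos: [0.4988, -0.1129, 0.1915]
eef_rot: [0.0, 0.726, 0.687, -0.0]
wrist_force: [0.0, 0.4, 0.3]
opening: -0.001
grasp_force: 0.1
```

Call:
servo_tool(
  commands="0 0 0 -1 0 0 0;0 0 0 0 0 0 0",
)

```text
time_s: 29.92
eef_pos: [0.4987, -0.1139, 0.1915]
eef_rot: [0.0, 0.726, 0.687, -0.0]
wrist_force: [-0.4, 0.4, -0.4]
opening: -0.001
grasp_force: 0.1
```

Call:
servo_tool(
  commands="0 0 0 -1 0 0 0;0 0 0 0 0 0 0",
)

```text
time_s: 30.18
eef_pos: [0.4986, -0.1149, 0.1915]
eef_rot: [-0.0, 0.726, 0.687, -0.0]
wrist_force: [-0.4, -0.6, 0.1]
opening: -0.004
grasp_force: 0.1
```

Call:
servo_tool(
  commands="0 0 0 -1 0 0 0;0 0 0 0 0 0 0",
)

```text
time_s: 30.42
eef_pos: [0.4986, -0.1159, 0.1915]
eef_rot: [-0.0, 0.726, 0.687, -0.0]
wrist_force: [-0.4, -0.2, 0.5]
opening: -0.0
grasp_force: 0.1
```

Call:
servo_tool(
  commands="0 0 0 -1 0 0 0;0 0 0 0 0 0 0",
)

```text
time_s: 30.68
eef_pos: [0.4986, -0.1162, 0.1915]
eef_rot: [-0.0, 0.726, 0.687, 0.0]
wrist_force: [0.0, 4.6, 1.6]
opening: 0.001
grasp_force: 2.4
```

Call:
servo_tool(
  commands="0 0 0 -1 0 0 0;0 0 0 0 0 0 0",
)

```text
time_s: 30.92
eef_pos: [0.4985, -0.1162, 0.1915]
eef_rot: [-0.001, 0.726, 0.688, 0.001]
wrist_force: [-0.4, 8.3, 2.3]
opening: 0.003
grasp_force: 4.3
```

```bash
cat >> h.py <<'E'
def doorang(t,r0,r1):
    g=cv2.GaussianBlur(t.astype(float),(0,0),0.6).mean(2);P=[]
    for r in range(r0,r1,2):
        row=g[r,318:345];j=int(np.argmax(row[:14]));i=[k for k in range(j+1) if row[k]<125];
        if not i: continue
        i=i[-1];P.append((318+i+(125-row[i])/(row[i+1]-row[i]),r))
    w=np.array([onz("top",p,.212) for p in P]);k=np.polyfit(w[:,0],w[:,1],1)
    print("edge cols",[round(p[0],2) for p in P],"open rad",-.055-np.arctan(k[0]))
E
python3 - <<'E'
from h import *
t6=cv2.imread('pics/top6.png');t=camera("top");s=camera("side");cv2.imwrite("pics/top7.png",t);cv2.imwrite("pics/side7.png",s)
g=t.mean(2)
for r in (178,182,186,190,194,202,226): print(r,g[r,312:346].astype(int))
doorang(t6,184,200);doorang(t6,184,228)
# side view: free-edge columns, before/now
a=cv2.imread("pics/side6.png").mean(2);b=s.mean(2)
for r in (228,236,244,252): print(r,a[r,284:304].astype(int),"\n   ",b[r,284:304].astype(int))
to([.5005,-.107,.192])
E
```

```text
178 [147 147 146 144 144 140 130 109  85  75  79  84  82  79  80  99 132 156
 166 166 163 156 137 104  80  73  74  74  76  84 113 147 162 164]
182 [146 145 145 145 141 126  94  79  77  77  76  75  73  72  79 101 133 157
 167 166 163 156 137 106  89  87  86  82  77  85 114 148 162 165]
186 [145 145 145 142 129  96  79  76  68  48  24  11  21  44  72 101 134 157
 166 166 163 155 135 104  88  87  86  84  78  85 115 148 163 165]
190 [145 145 145 144 130  97  79  74  66  50  41  46  49  50  56  76 107 134
 152 160 160 153 134 105  90  87  86  81  76  85 116 149 162 165]
194 [146 146 143 136 115  73  47  46  47  47  54  58  59  58  58  57  56  56
  54  54  55  65  82  90  89  87  86  81  78  87 119 150 163 165]
202 [45 36 37 44 54 58 57 61 67 69 69 70 68 68 67 68 67 66 67 67 61 49 51 56
 60 59 59 57 55 54 53 54 59 72]
226 [75 75 75 75 76 76 75 76 75 73 67 55 55 72 87 93 93 92 92 91 91 90 89 88
 86 86 85 83 83 81 80 80 79 79]
edge cols [np.float64(326.38), np.float64(326.28), np.float64(326.18), np.float64(326.08), np.float64(325.93), np.float64(325.87), np.float64(325.62), np.float64(325.4
[... 595 characters left out ...]
 
    [156 156 155 154 156 159 160 157 138 102  90  89  89  90  90  87  86  89
  91  91]
236 [138 100  56  53  73  76  77  77  76  76  75  70  47  36  42  63  76  80
  79  80] 
    [159 158 158 157 152  99  56  57  81  87  89  88  89  88  86  85  88  88
  88  88]
244 [131  76  47  71  77  77  76  76  77  74  72  52  40  42  64  77  80  79
  79  79] 
    [87 87 87 85 68 50 52 80 87 88 89 89 89 87 85 88 88 88 88 89]
252 [139 137 113  85  76  76  77  77  75  72  52  40  41  63  76  79  80  78
  79  79] 
    [86 86 89 89 88 88 86 87 88 88 89 88 86 85 88 88 89 88 88 88]
t 31.02 pos [ 0.4985 -0.1162  0.1915] F [0.85 7.68 2.39] T [ 1.4   -0.067  0.016] op 0.001 gf 4.3 
shift [ 9.3  1.5 -0.5] turn 0
```

Call:
servo_tool(
  commands="0 0 0 0.5 0 0 0;0 0 0 0.5 0 0 0;0 0 0 0.5 0 0 0;0 0 0 0.5 0 0 0;0 0 0 0 0 0 0",
)

```text
time_s: 31.65
eef_pos: [0.4986, -0.1161, 0.1915]
eef_rot: [0.0, 0.726, 0.687, -0.0]
wrist_force: [-0.3, 2.6, 0.6]
opening: 0.002
grasp_force: 1.1
```

Call:
servo_tool(
  commands="0 0 0 0.5 0 0 0;0 0 0 0.5 0 0 0;0 0 0 0.5 0 0 0;0 0 0 0.5 0 0 0;0 0 0 0 0 0 0",
)

```text
time_s: 32.28
eef_pos: [0.4988, -0.1139, 0.1915]
eef_rot: [0.0, 0.726, 0.687, -0.0]
wrist_force: [0.4, 0.5, 0.7]
opening: -0.0
grasp_force: 0.0
```

```bash
python3 - <<'E'
from h import *
t=camera("top");cv2.imwrite("pics/top8.png",t);s=camera("side")
doorang(t,176,190);doorang(cv2.imread("pics/top7.png"),176,190);to([.5005,-.107,.192])
for r in (228,236): print(r,s.mean(2)[r,284:304].astype(int))
E
```

```text
edge cols [np.float64(327.63), np.float64(327.54), np.float64(327.5), np.float64(327.48), np.float64(327.45), np.float64(327.44), np.float64(327.4)] open rad 0.0004622887877230239
edge cols [np.float64(327.89), np.float64(327.81), np.float64(327.8), np.float64(327.77), np.float64(327.76), np.float64(327.76), np.float64(327.82)] open rad -0.010270922281041192
t 32.38 pos [ 0.4988 -0.1139  0.1915] F [0.65 0.06 0.36] T [ 0.037 -0.024  0.026] op -0.0 gf 0.0 
shift [ 7.   1.4 -0.5] turn 0
228 [156 156 155 155 156 159 157 131  99  90  89  88  89  88  86  83  78  87
  90  90]
236 [158 158 157 153 102  57  58  82  89  90  89  88  89  86  85  79  86  88
  88  89]
```

Call:
servo_tool(
  commands="0 0 0 2 0 0 0;0 0 0 5 0 0 0;0 0 0 20 0 0 0;0 0 0 50 0 0 0;0 0 0 60 0 0 0",
)

```text
time_s: 33.0
eef_pos: [0.5064, 0.0239, 0.1916]
eef_rot: [0.0, 0.727, 0.687, 0.0]
wrist_force: [0.9, -0.2, 0.4]
opening: 0.001
grasp_force: 0.0
```

Call:
servo_tool(
  commands="0 0 0 60 0 0 0;0 0 0 60 0 0 0;0 0 0 50 0 0 0;0 0 0 0 0 0 0",
)

```text
time_s: 33.5
eef_pos: [0.515, 0.1962, 0.1915]
eef_rot: [-0.0, 0.725, 0.689, 0.0]
wrist_force: [0.6, -0.8, -1.0]
opening: 0.003
grasp_force: 0.0
```

```bash
python3 - <<'E'
from h import *
t=camera("top");cv2.imwrite("pics/top9.png",t)
doorang(t,176,190);doorang(t,184,228)
for i in range(6): camera("top")
doorang(camera("top"),184,228);s=camera("side");cv2.imwrite("pics/side9.png",s);to([.5005,-.107,.192])
for r in (228,236): print(r,s.mean(2)[r,284:304].astype(int))
E
```

```text
edge cols [np.float64(327.41), np.float64(327.3), np.float64(327.24), np.float64(327.19), np.float64(327.17), np.float64(327.1), np.float64(326.98)] open rad 0.014584750440542797
edge cols [np.float64(327.17), np.float64(327.1), np.float64(326.98), np.float64(326.93), np.float64(326.82), np.float64(326.7), np.float64(326.65), np.float64(326.58), np.float64(326.52), np.float64(326.43), np.float64(326.38), np.float64(326.33), np.float64(326.28), np.float64(326.21), np.float64(326.17), np.float64(326.1), np.float64(326.11), np.float64(326.1), np.float64(326.01), np.float64(325.78), np.float64(325.67), np.float64(325.6)] open rad 0.016782349108398577
edge cols [np.float64(327.16), np.float64(327.08), np.float64(326.97), np.float64(326.92), np.float64(326.82), np.float64(326.7), np.float64(326.64), np.float64(326.56), np.float64(326.51), np.float64(326.43), np.float64(326.38), np.float64(326.33), np.float64(326.28), np.float64(326.22), np.float64(326.16), np.float64(326.1), np.float64(326.1), np.float64(326.1), np.float64(326.0), np.float64(325.78), np.float64(325.66), np.float64(325.6)] open rad 0.016720859859196337
t 33.95 pos [0.5158 0.1917 0.1916] F [ 0.65 -0.78  0.08] T [ 0.03  -0.009 -0.024] op -0.001 gf 0.0 
shift [-299.1    1.6   -0.4] turn 0
228 [142 142 141 140 141 141 119  87  79  79  81  80  80  77  73  56  91 135
 144 141]
236 [144 143 140 101  57  52  74  78  79  79  79  78  77  73  55  66  78  81
  82  82]
```

```bash
python3 -c "
from bench import *
print(hand_in())"
```

```text
the job is handed in; nothing more can be done
None
```

The door sits fully down on both pins and stayed about 0.017 rad from parallel to the analyser's front with the arm clear, so I handed the job in. I never felt the roller catch click: no 3–8 N peak showed in the force readings. After the first push, which reached about 17 N, the door drifted back to about 0.05 rad; after a second, gentler push it has stayed put.

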